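# Tip the reversible tube rack over the step and stand the thin rod in its narrow bore

### The job

Push the white reversible rack over the edge of the stand's step so that it tumbles a quarter turn and comes to rest flat on the lower deck, with the face that has the narrow bore on top; never pick the rack up. Then take the thin rod out of the black holder and push it down into that narrow bore until it is fully home, and let go. Leave the thick rod, the syringe and the jar where they are.

Things in the scene. Friction and masses are not known exactly. Their poses are not given: they have to be found in the camera images.
- stand: Fixed grey painted two-deck stand, 200 mm along x. Origin on the table below the middle of the step edge, z up. Upper deck from y = -130 to 0 mm, 42 mm above the table; at y = 0 a plain 30 mm riser drops to the lower deck, 12 mm above the table, up to y = 129 mm, where a 6 mm thick lip stands 10 mm above it. The rack tumbles towards +y.
- rack: Loose white plastic block, 0.36 to 0.56 kg, 150 x 60 x 80 mm (x, y, z). Starts on the upper deck, z up, y towards the step; origin: centre of its underside then. +z face: two wide bores (35 mm wide, 55 deep). -y face, away from the step: one narrow bore in its centre. After the tumble +y is down, z is level along the stand's +y, and the -y face is on top, 72 mm above the table.
- rack_center (a point): Centre of the rack block (30 mm from its +-y faces, 40 mm from its +-z faces).
- bore_mouth (a point): Centre of the narrow bore's mouth, in the middle of the rack's -y face. The bore is 14 mm across with a 1.5 mm chamfer, runs along the rack's y, and is blind, 52 mm deep.
- bore_bottom (a point): Centre of the narrow bore's floor, 52 mm in from its mouth along the rack's +y.
- holder: Fixed black block 160 x 70 x 70 mm (x, y, z), origin at the centre of its underside on the table. Two bores 25 mm across and 60 mm deep in its top, at x = -45 and x = +45 mm; one rod stands loosely in each, and may lean a few degrees.
- thin_rod: White rod 9 mm thick and 100 mm long under a grey grip 24 mm across and 40 mm long, 140 mm overall, 40 g. Origin at the centre of its lower tip, z along it towards the grip. It starts upright in either bore of the holder, tip on the bore's floor 10 mm above the table.
- thin_rod_grip (a point): Middle of the thin rod's round grip, on its axis, 120 mm above its tip.
- thick_rod: The same as the thin rod, but 20 mm thick under the same grip: too thick for the narrow bore. It stands in the other bore of the holder and stays there. Origin at its lower tip.
- jar: Bystander: closed clear jar with a white cap, 66 mm across, 85 mm high, beyond the stand. Origin at the centre of its underside.
- syringe: Bystander: clear syringe with a white plunger, 180 mm long, lying near the robot's base. Origin below its barrel, x along it.
Not all that is in view belongs to the job. What is shaped like the thin_rod but red is not meant. What is shaped like the rack but pink is not meant.

How it is judged:
By the outcome, as a careful person would: the job done as asked, in the order asked, and still so for the second after the job is handed in, with the robot touching nothing.
It also fails if it takes over 58 s, if anything falls off the work surface, if the arm or the gripper's body presses on something with over 40 N, if the wrist force passes 120 N, or if a joint passes its speed limit or range.

### The arm

A 7-joint arm with a two-finger parallel gripper is mounted at the origin on the work surface. World frame = base frame: x ahead of the robot, y to its left, z up, the work surface at z = 0. Lengths are in m, angles in rad, forces in N, time in s.
With the tool pointing down it reaches from about 0.4 to 0.85 m from the base axis. Payload 6.9 kg.
Tool frame: the origin (TCP) lies midway between the tips of the shut fingers; the grasp point (between the pads) lies behind it (ctrl.pinch_z is the z of the grasp point in the tool frame, in m); z points along the fingers, y is the line along which they close (so a half turn about z gives the same grasp; the last joint's range is limited). The gripper opens to 85 mm and grips with 20 to 120 N. Pads are 22 mm wide; open, the fingers measure 114 mm over their backs; the gripper's body (76 mm by 85 mm) begins 54 mm behind the grasp point. The pads swing forward as they close: fully open they stand 13 mm farther back than shut.
Start: joints at [-1.183, 0.507, -0.238, 1.5, 0.126, 1.149, -0.155], TCP at [0.174, 0.6, 0.231] pointing down, gripper open.
Joint ranges: [-3.08, 3.08], [-0.24, 2.05], [-1.43, 1.35], [0, 2.5], [-1.52, 4.66], [0.17, 1.96], [-2.89, 2.89]. Speed limits (rad/s): [2.39, 2.39, 3.14, 3.14, 3.14, 3.14, 3.14].

### API

Orientations are given as a unit quaternion [w, x, y, z].
In Python, from station import ctrl, get_state, vision, ticket, models gives the robot as it stands. Calls block until the motion is done:
- ctrl.movep(position, orientation): joint-space move of the TCP to a pose.
- ctrl.movel(position, frame=None, max_speed=0.15): straight line of the TCP; frame=None keeps the orientation; max_speed is the mean speed in m/s.
- ctrl.set_joints(angles): joint-space move.
- ctrl.ungrasp() and ctrl.close_gripper(force=None): open the fingers fully, or close them until they stop; force is the grip in N (None keeps the last).
- ctrl.pause(seconds).
- ctrl.ik(position, orientation): joint angles nearest the present ones, or None.
- get_state(): the state.
- vision.grab_frame(name): name is "scene" or "top"; returns (picture, depth): 420x560x3 uint8, blue, green, red; 420x560 float32, m along the optical axis (not along the pixel's ray), 0 where there is no reading.
- vision.camera_info(name): a dict with "mtx" (3x3 intrinsics, pixels), "R" (3x3) and "t" (3): a world point X has camera coordinates R X + t. Camera axes: x right, y down, z forward; pixel columns grow to the right and rows downward; lengths in m; the calibration is good to about 2 mm. A picture is of the moment at which its call begins. camera_info takes no time and is no camera call.
A pose or a line that the arm cannot do raises ctrl.Unreachable and nothing moves.
- ticket.close_job(): hands the job in; it is judged then, once.
Trained networks look in the newest picture that a camera, given by its name, has taken for a name from the list of things; names that differ only in an ending like _2 or _b are one class to them, and where a whole thing is asked for, a point or a joint stands for the part that bears it (a point fixed in the world has none). Each returns a list of dicts, best first, with "p" (0 to 1); they miss things now and then, are a little off and sometimes report something else, mostly with a low value. They report only what shows in the picture. A call takes as long as a camera call. They do not tell look-alikes from the thing itself.
- models.recognise(camera, target): "point" ([column, row] in pixels, amid what is visible of it).
- models.masks_of(camera, target): "mask" (420x560 bool, what is visible of it) and "point" ([column, row] in pixels, amid what is visible of it).
The state is a dict: "time": time; "qpos": joint angles; "qd": joint speeds; "tau": joint torques, N m; "tcp_pos": TCP position; "eef_rot": TCP orientation; "contact_force": force on the tool from outside, world axes, zero at the start; "wrist_torque": the same for the moment, N m; "width": finger opening in m; "gripper_force": force on a finger pad.
Only numpy, scipy, OpenCV 4.12 (cv2) and the standard library are available. Lean on these libraries where they do the work, as an engineer would, in place of code of your own. Each camera call takes 0.05 s, during which the arm holds its last target. There are 200 camera calls.

## Working session

There is one attempt and no reset: what is moved stays moved. The work goes in short steps, each a Python script; the robot and the scene stay as the last script left them, time stands still between calls to the robot, and variables do not carry over. Pictures are saved under pics/ and viewed, at most 10 in all, crops included, and the job is handed in when it is done.

```bash
mkdir -p pics; ls
cat > h.py <<'E'
import numpy as np, cv2
from station import ctrl, get_state, vision, ticket, models
def cloud(cam, depth):
    i=vision.camera_info(cam); K,R,t=[np.array(i[k]) for k in("mtx","R","t")]
    v,u=np.mgrid[:420,:560]
    P=np.stack([(u-K[0,2])/K[0,0]*depth,(v-K[1,2])/K[1,1]*depth,depth],-1)
    return (P-t)@R   # R^T (P-t)
def proj(cam,X):
    i=vision.camera_info(cam); K,R,t=[np.array(i[k]) for k in("mtx","R","t")]
    p=(np.atleast_2d(X)@R.T+t)@K.T
    return p[:,:2]/p[:,2:]
E
python3 - <<'E'
from h import *
ims=[]
for c in("scene","top"):
    im,d=vision.grab_frame(c); ims.append(im); W=cloud(c,d)
    np.savez(f"/tmp/{c}.npz",im=im,d=d,W=W)
    i=vision.camera_info(c); print(c,"cam pos",-np.array(i["R"]).T@np.array(i["t"]))
    for n in("stand","rack","holder","thin_rod","thick_rod","bore_mouth","jar","syringe"):
        for r in models.masks_of(c,n)[:3]:
            m=r["mask"]&(d>0); P=W[m]
            print(n,round(r["p"],2),np.round(r["point"]),m.sum(), np.round(np.percentile(P,[2,50,98],axis=0),3).tolist() if m.any() else "")
    cv2.imwrite(f"pics/{c}0.png",im)
print(get_state()["time"],ctrl.pinch_z)
E
```

```text
pics
scene cam pos [1.12865648 0.01321955 0.6582199 ]
stand 0.93 [249. 240.] 6868 [[0.43, -0.158, 0.005], [0.56, -0.005, 0.013], [0.626, 0.099, 0.044]]
rack 0.89 [212. 214.] 2748 [[0.462, -0.113, 0.046], [0.564, -0.078, 0.116], [0.608, -0.045, 0.124]]
rack 0.78 [113. 297.] 3557 [[0.634, -0.311, 0.007], [0.717, -0.239, 0.079], [0.769, -0.189, 0.082]]
holder 0.53 [219. 322.] 1806 [[0.733, -0.084, 0.005], [0.776, -0.052, 0.076], [0.791, -0.023, 0.087]]
thin_rod 0.85 [381. 205.] 337 [[0.518, 0.256, 0.061], [0.568, 0.266, 0.128], [0.575, 0.285, 0.152]]
thin_rod 0.65 [408. 240.] 356 [[0.638, 0.285, 0.015], [0.65, 0.294, 0.118], [0.657, 0.305, 0.141]]
thin_rod 0.54 [421. 218.] 388 [[0.546, 0.306, 0.001], [0.588, 0.349, 0.116], [0.651, 0.381, 0.142]]
thick_rod 0.61 [363. 180.] 362 [[0.441, 0.242, 0.068], [0.482, 0.251, 0.12], [0.487, 0.277, 0.152]]
bore_mouth 0.9 [212. 220.] 2828 [[0.458, -0.115, 0.042], [0.564, -0.078, 0.114], [0.608, -0.045, 0.124]]
bore_mouth 0.74 [115. 298.] 3540 [[0.636, -0.311, 0.008], [0.717, -0.239, 0.079], [0.769, -0.188, 0.082]]
jar 0.65 [220. 322.] 1768 [[0.737, -
[... 724 characters left out ...]
 202.] 101 [[0.552, 0.254, 0.079], [0.561, 0.262, 0.149], [0.571, 0.275, 0.153]]
thin_rod 0.52 [324. 135.] 660 [[0.726, -0.083, 0.003], [0.747, -0.051, 0.083], [0.784, -0.024, 0.088]]
thick_rod 0.44 [200. 243.] 114 [[0.464, 0.241, 0.075], [0.473, 0.246, 0.148], [0.483, 0.26, 0.152]]
bore_mouth 0.88 [402. 159.] 1899 [[0.625, -0.312, 0.01], [0.687, -0.25, 0.078], [0.754, -0.192, 0.083]]
bore_mouth 0.78 [339. 219.] 1800 [[0.457, -0.111, 0.06], [0.528, -0.08, 0.121], [0.603, -0.046, 0.125]]
jar 0.91 [326. 137.] 642 [[0.726, -0.082, 0.009], [0.746, -0.052, 0.083], [0.781, -0.024, 0.088]]
syringe 0.94 [236. 296.] 664 [[0.277, 0.172, 0.001], [0.351, 0.184, 0.025], [0.434, 0.199, 0.031]]
0.9 -0.0187
```

View pics/scene0.png

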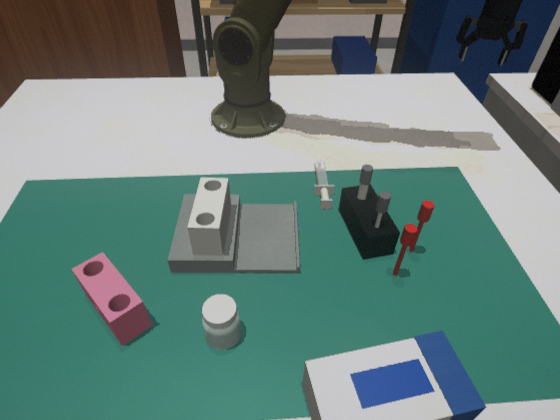

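View pics/top0.png

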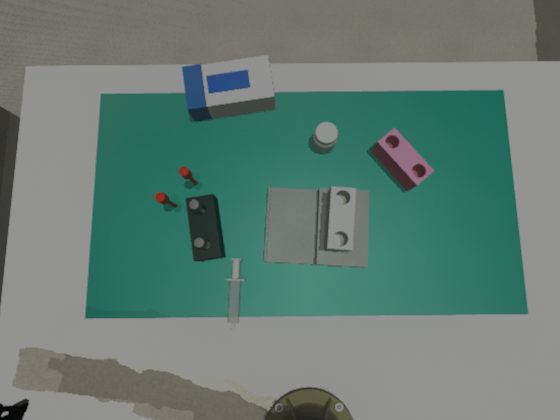

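Run:
```python
from h import *
for c in("scene","top"):
    z=np.load(f"/tmp/{c}.npz"); W=z["W"]; im=z["im"]
    def sel(x0,x1,y0,y1,z0,z1): return (W[...,0]>x0)&(W[...,0]<x1)&(W[...,1]>y0)&(W[...,1]<y1)&(W[...,2]>z0)&(W[...,2]<z1)&(z["d"]>0)
    def rect(n,*b):
        P=W[sel(*b)]; r=cv2.minAreaRect((P[:,:2]*1000).astype(np.float32)); print(c,n,len(P),np.round(r[0],1),np.round(r[1],1),round(r[2],1),np.round(np.median(P[:,2]),4))
    rect("racktop",.4,.68,-.15,.0,.117,.13)
    rect("upper",.38,.68,-.2,.02,.036,.046)
    rect("lower",.38,.68,-.1,.11,.009,.0155)
    rect("lip",.38,.68,.05,.13,.0185,.03)
    rect("holder",.4,.65,.19,.31,.066,.074)
    for n,b in (("rodA",(.53,.6,.235,.3)),("rodB",(.44,.51,.22,.29))):
        for z0,z1 in ((.145,.16),(.115,.145),(.08,.108)):
            P=W[sel(*b,z0,z1)]
            if len(P): 
                q=(P[:,:2]*1000).astype(np.float32); r=cv2.minAreaRect(q); print(c,n,z0,len(P),np.round(P.mean(0),4),np.round(r[0],1),np.round(r[1],1))
```

```text
scene racktop 1333 [531.9 -79.5] [ 61.  153.3] 84.5 0.1223
scene upper 1954 [518.8 -94.9] [130.5 202.9] 86.3 0.0422
scene lower 3960 [524.4   5. ] [198.5 203.7] 86.7 0.0124
scene lip 190 [532.6 101.7] [  6.3 197.9] 86.3 0.0224
scene holder 1422 [545.  264.3] [215.3  71.3] 8.7 0.0705
scene rodA 0.145 93 [0.5659 0.2667 0.1498] [564.8 267.4] [21.2 23.2]
scene rodA 0.115 137 [0.5711 0.264  0.1302] [569.5 265.4] [23.6 12.9]
scene rodA 0.08 37 [0.5659 0.2663 0.092 ] [565.2 265.9] [8.8 6. ]
scene rodB 0.145 80 [0.4773 0.2529 0.1495] [475.3 253.3] [21.5 23.2]
scene rodB 0.115 124 [0.4824 0.251  0.1298] [480.7 251.3] [23.5 12.1]
scene rodB 0.08 90 [0.481  0.2512 0.0941] [479.2 250.7] [20.1 12.4]
top racktop 1266 [531.3 -80.8] [ 60.7 150.5] 84.5 0.1222
top upper 2065 [518.1 -96.3] [130.7 200.2] 86.3 0.0421
top lower 3328 [526.7  34.6] [133.1 200.3] 86.3 0.0122
top lip 165 [530.5 100.2] [  6.  199.3] 86.3 0.022
top holder 1444 [543.2 262.9] [209.9  71. ] 9.0 0.0698
top rodA 0.145 79 [0.5628 0.2654 0.1495] [563.  265.3] [21.7 21.9]
top rodA 0.115 37 [0.5576 0.2591 0.1301] [558.4 261.7] [12.3 22.1]
top rodA 0.08 1 [0.5628 0.2618 0.0807] [562.8 261.8] [0. 0.]
top rodB 0.145 82 [0.4741 0.2516 0.1494] [474.6 251.8] [21.4 20.8]
top rodB 0.115 28 [0.4714 0.2442 0.1303] [471.3 246.8] [12.  23.7]
top rodB 0.08 11 [0.4719 0.2453 0.0908] [473.5 245.7] [ 6.  17.9]
```

The white rack is at scene px (212,215), on the upper deck of the stand. The rods stand in the black holder at px (381,205), which is thin with an 8.8 mm shaft, and px (363,180), which is thick. The red rods and the pink rack are decoys. The depth sizes match the given dimensions: the stand's step edge is at (0.523,-0.031) with yaw -3.7°, and the rack is at (0.5315,-0.080) with its top at 0.122. I'll push with open fingers spread along the rack's length.

```bash
cat >> h.py <<'E'
from scipy.spatial.transform import Rotation as Ro
S=np.array([.5228,-.0307]); YAW=np.radians(-3.7)
ex=np.array([np.cos(YAW),np.sin(YAW)]); ey=np.array([-np.sin(YAW),np.cos(YAW)])
def st(x,y,z): return np.r_[S+x*ex+y*ey,z]
def down(p,ang):
    """quat, tool down, finger line at world angle ang (mod pi), nearest in joints"""
    best=None
    for a in(ang,ang+np.pi):
        y=np.array([np.cos(a),np.sin(a),0]); z=np.array([0,0,-1.]); M=np.stack([np.cross(y,z),y,z],1)
        q=Ro.from_matrix(M).as_quat()[[3,0,1,2]]
        j=ctrl.ik(list(p),list(q))
        if j is None: continue
        c=np.abs(np.array(j)-get_state()["qpos"]).max()
        if best is None or c<best[0]: best=(c,q)
    return list(best[1])
def stat(s=""):
    g=get_state(); print(s,round(g["time"],2),np.round(g["tcp_pos"],4),"F",np.round(g["contact_force"],1),"w",round(g["width"],4),"gf",np.round(g["gripper_force"],1))
E
python3 - <<'E'
from h import *
p=st(.012,-.112,.24); q=down(p,YAW)
ctrl.movep(list(p),q); stat("above")
ctrl.movel(list(st(.012,-.112,.065)),max_speed=.2); stat("down")
ctrl.movel(list(st(.012,-.06,.065)),max_speed=.04); stat("push")
for y in np.arange(-.056,-.0339,.003):
    ctrl.movel(list(st(.012,y,.065)),max_speed=.02); stat(round(y,3))
    if abs(get_state()["contact_force"][1])<.4 and y>-.046: break
im,d=vision.grab_frame("scene"); cv2.imwrite("pics/push.png",im)
E
```

```text
above 3.79 [ 0.5279 -0.1421  0.2398] F [ 0.3 -0.4  0.5] w 0.0851 gf 0.0
down 4.82 [ 0.5281 -0.1435  0.0658] F [0.3 0.8 0.3] w 0.0856 gf 0.0
push 6.27 [ 0.5308 -0.0913  0.0649] F [ 0.8 -1.7  0.1] w 0.0851 gf 0.8
-0.056 6.62 [ 0.5312 -0.0873  0.0651] F [ 0.5 -2.1  0.5] w 0.0851 gf 1.3
-0.053 6.92 [ 0.5315 -0.084   0.065 ] F [ 0.3 -1.6  1.2] w 0.0855 gf 1.2
-0.05 7.22 [ 0.5316 -0.0809  0.065 ] F [-0.1 -2.1  0.9] w 0.0851 gf 1.0
-0.047 7.52 [ 0.5318 -0.078   0.065 ] F [ 0.4 -2.   1. ] w 0.0858 gf 0.9
-0.044 7.82 [ 0.5316 -0.0743  0.0647] F [-0.6  0.1 -0. ] w 0.0853 gf 0.0
```

View pics/push.png

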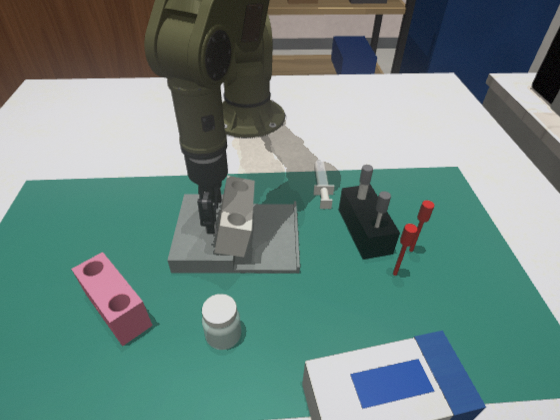

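The rack, around px (235,215), is tipping over the edge. I'll let it settle, back off, and look again.

```bash
cat > look.py <<'E'
from h import *
def look():
    for c in("top","scene"):
        im,d=vision.grab_frame(c); W=cloud(c,d)
        m=(d>0)&(W[...,2]>.05)&(W[...,2]<.09)&(W[...,0]>.42)&(W[...,0]<.64)&(W[...,1]>-.06)&(W[...,1]<.11)
        P=W[m]; print(c,len(P),np.percentile(P[:,2],[5,50,95]).round(4))
        m2=m&(W[...,2]>.067)&(W[...,2]<.078); P=W[m2]
        if len(P)>50:
            print(c,"top face",len(P),[np.round(v,1) for v in cv2.minAreaRect((P[:,:2]*1000).astype(np.float32))])
        cv2.imwrite(f"/tmp/{c}L.png",im); np.savez(f"/tmp/{c}L.npz",im=im,d=d,W=W)
E
python3 - <<'E'
from look import *
ctrl.pause(.6); stat()
ctrl.movel(list(st(.012,-.06,.065)),max_speed=.1)
ctrl.movel(list(st(.012,-.06,.24)),max_speed=.25)
p=st(.0,.18,.26)
ctrl.movep(list(p),down(p,YAW)); stat()
look()
a=cv2.imread("/tmp/topL.png")[150:300,230:400]; b=cv2.imread("/tmp/sceneL.png")[150:300,150:320]
cv2.imwrite("pics/tumbled.png",cv2.resize(np.hstack([a,b]),None,fx=2.3,fy=2.3,interpolation=cv2.INTER_CUBIC))
E
```

```text
8.47 [ 0.532  -0.0754  0.065 ] F [-0.1 -0.2 -0.3] w 0.0853 gf 0.0
 10.57 [0.5344 0.1469 0.2595] F [ 0.2 -1.   1. ] w 0.0856 gf 0.0
top 1875 [0.0691 0.0721 0.0749]
top top face 1849 [array([538.3,  24.3]), array([ 79.9, 150.3]), np.float64(86.2)]
scene 2208 [0.0584 0.0722 0.0739]
scene top face 1978 [array([539. ,  25.2]), array([ 79.3, 154.5]), np.float64(85.9)]
```

View pics/tumbled.png

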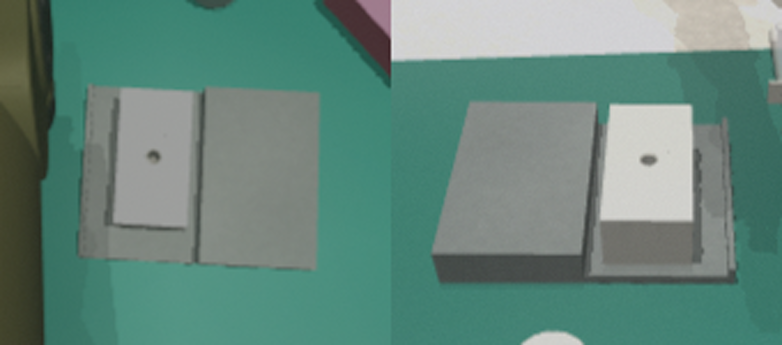

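The rack lies flat with its top at z=0.072 and the narrow bore up. Its mouth is in the face centre, near (0.5386,0.0247). Next is the thin rod at the near (+x) bore. I'll close at about -25°, which keeps the fingers clear of the neighbouring rods.

Run:
```python
from look import *
# refine from fresh view
for c in("top","scene"):
    z=np.load(f"/tmp/{c}L.npz"); W=z["W"]; im=z["im"].astype(int)
    # bore: dark pixels near face centre, intersected with plane z=.072
    u,v=proj(c,[.5386,.0247,.072])[0]; i=vision.camera_info(c); K,R,t=[np.array(i[k]) for k in("mtx","R","t")]
    g=im.sum(2)/3; sub=g[int(v)-10:int(v)+11,int(u)-10:int(u)+11]; w=np.clip(np.median(sub)-12-sub,0,None); yy,xx=np.mgrid[int(v)-10:int(v)+11,int(u)-10:int(u)+11]
    pc=np.array([(w*xx).sum()/w.sum(),(w*yy).sum()/w.sum(),1]); ray=R.T@np.linalg.inv(K)@pc; C=-R.T@t; print(c,"bore",np.round(C+ray*(.072-C[2])/ray[2],4))
    red=(im[...,2]>110)&(im[...,1]<50)&(W[...,2]>.1)&(W[...,1]>.2); 
    n,lab=cv2.connectedComponents(red.astype(np.uint8))
    for k in range(1,n):
        if (lab==k).sum()>15: print(c,"red",W[lab==k].mean(0).round(3))
A=np.radians(-25); p=[.5635,.2662,.24]
q=down(p,A); ctrl.movep(p,q); stat()
ctrl.movel([.5635,.2662,.111],max_speed=.15); stat("down")
ctrl.close_gripper(40); stat("grip")
ctrl.movel([.5635,.2662,.255],max_speed=.15); stat("lift")
p=[.5386,.0247,.255]; ctrl.movep(p,down(p,A)); stat("over")
import itertools
for c in("scene","top"):
    im,d=vision.grab_frame(c); W=cloud(c,d); np.savez(f"/tmp/{c}R.npz",im=im,d=d,W=W)
    for z0 in np.arange(.12,.25,.02):
        m=(d>0)&(abs(W[...,0]-.5386)<.025)&(abs(W[...,1]-.0247)<.025)&(W[...,2]>z0)&(W[...,2]<z0+.02)
        if m.sum()>3: print(c,z0.round(2),m.sum(),W[m].mean(0).round(4), "wid",np.ptp(W[m],axis=0).round(3))
    if c=="scene": cv2.imwrite("pics/over.png",cv2.resize(im[60:280,140:400],None,fx=2.5,fy=2.5))
```

```text
top bore [0.5383 0.0228 0.072 ]
scene bore [0.5377 0.0259 0.072 ]
 11.23 [0.5638 0.2652 0.2394] F [ 0.5 -0.9  0.2] w 0.0853 gf 0.0
down 12.24 [0.5643 0.2659 0.1121] F [-0.1  0.1  0.3] w 0.0853 gf 0.0
grip 12.82 [0.5633 0.2665 0.1113] F [-1.5  0.6  4.1] w 0.0232 gf 39.0
lift 13.93 [0.563  0.2661 0.254 ] F [ 0.2  0.2 -0.5] w 0.0231 gf 39.1
over 14.89 [0.539  0.0267 0.2547] F [ 0.2  0.9 -0.2] w 0.0233 gf 39.1
scene 0.14 8 [0.5416 0.0279 0.1571] wid [0.005 0.008 0.004]
scene 0.16 38 [0.5422 0.0281 0.1692] wid [0.007 0.008 0.019]
scene 0.18 33 [0.5429 0.0277 0.1901] wid [0.004 0.006 0.018]
scene 0.2 40 [0.5423 0.0274 0.2104] wid [0.006 0.007 0.02 ]
scene 0.22 44 [0.5427 0.0276 0.23  ] wid [0.006 0.008 0.02 ]
scene 0.24 46 [0.5479 0.0287 0.2533] wid [0.032 0.034 0.02 ]
```

View pics/over.png

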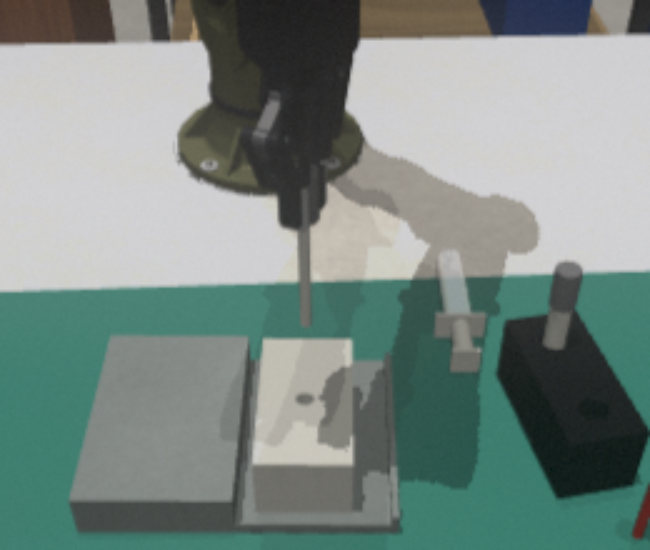

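The thin rod hangs vertically, tip at about px (305,325) in the crop, above the bore at (305,398). It lines up within about 1 mm. The thick rod is still in the holder. I'll insert with force checks.

Run:
```python
from h import *
x,y=.5382,.0247
ctrl.movel([x,y,.185],max_speed=.12); ctrl.pause(.2); stat("above")
for z in np.arange(.174,.1209,-.006).tolist()+[.1215,.120,.119,.118]:
    ctrl.movel([x,y,float(z)],max_speed=.04); stat(round(z,4))
    f=get_state()["contact_force"]
    if f[2]>8: break
ctrl.pause(.2); stat("end")
im,d=vision.grab_frame("scene"); cv2.imwrite("pics/ins.png",cv2.resize(im[60:280,140:400],None,fx=2.5,fy=2.5))
```

```text
above 15.93 [0.5387 0.0247 0.1858] F [-0.3 -0.3 -0. ] w 0.0232 gf 39.1
0.174 16.35 [0.538  0.0247 0.1737] F [ 0.1 -0.3 -1. ] w 0.023 gf 39.1
0.168 16.65 [0.538  0.0247 0.1677] F [ 0.3 -0.6 -0.1] w 0.0231 gf 39.1
0.162 16.95 [0.538  0.0247 0.1617] F [-0.7 -0.3 -0.2] w 0.0231 gf 39.1
0.156 17.25 [0.538  0.0247 0.1557] F [-0.8  0.2 -0.6] w 0.0231 gf 39.1
0.15 17.55 [0.538  0.0247 0.1497] F [ 0.2  0.4 -0.3] w 0.0229 gf 39.1
0.144 17.85 [0.538  0.0247 0.1437] F [-0.5  0.2 -1. ] w 0.023 gf 39.1
0.138 18.15 [0.538  0.0247 0.1377] F [-0.8 -0.2 -0.1] w 0.0232 gf 39.1
0.132 18.45 [0.538  0.0248 0.1317] F [-0.2  0.5 -0.2] w 0.0229 gf 39.1
0.126 18.75 [0.538  0.0247 0.1257] F [ 0.4  0.4 -0.4] w 0.0229 gf 39.1
0.1215 19.01 [0.5382 0.0246 0.1214] F [-0.3 -0.1 -0.1] w 0.0233 gf 39.4
0.12 19.26 [0.5385 0.0247 0.1211] F [-3.1  0.  12.8] w 0.0234 gf 40.6
end 19.46 [0.5386 0.0247 0.1211] F [-2.4 -0.1 12. ] w 0.0229 gf 40.6
```

View pics/ins.png

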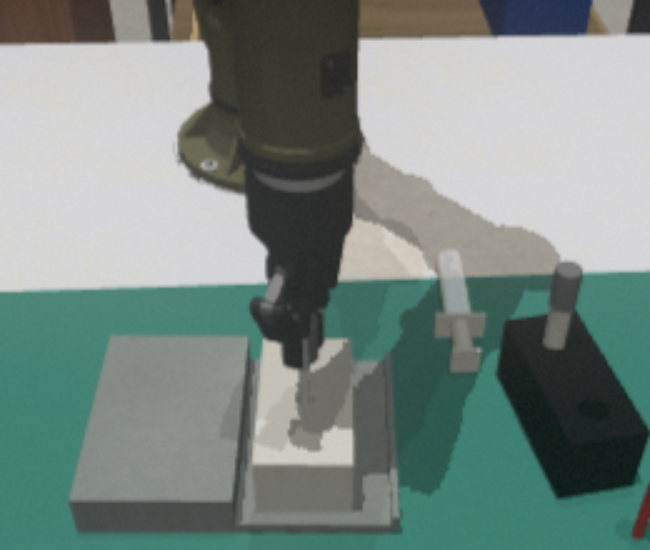

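The rod bottomed at z=0.121, exactly the expected depth, with about 12 N. I'll release, retreat and verify.

Run:
```python
from look import *
ctrl.ungrasp(); stat("open"); ctrl.pause(.2)
ctrl.movel([.5382,.0247,.27],max_speed=.12)
p=[.45,-.25,.3]; ctrl.movep(p,down(p,np.radians(-25))); ctrl.pause(.5); stat("away"); look()
for c in("top","scene"):
    W=np.load(f"/tmp/{c}L.npz")["W"]
    m=(abs(W[...,0]-.538)<.03)&(abs(W[...,1]-.025)<.03)&(W[...,2]>.1); print(c,m.sum(),W[m].max(0).round(4),np.median(W[m&(W[...,2]>.155)],axis=0).round(4))
im=cv2.imread("/tmp/sceneL.png"); cv2.imwrite("pics/fin.png",cv2.resize(im[100:350,60:460],None,fx=1.9,fy=1.9))
```

```text
open 20.13 [0.5382 0.0247 0.1199] F [0.2 0.3 0.6] w 0.0856 gf 0.0
away 23.35 [ 0.4501 -0.2498  0.3   ] F [ 0.7 -0.7 -0.5] w 0.0853 gf 0.0
top 1790 [0.069  0.0721 0.0748]
top top face 1771 [array([538.2,  24.3]), array([ 79.9, 149.9]), np.float64(86.1)]
scene 2073 [0.0577 0.0722 0.0741]
scene top face 1819 [array([538.6,  25.5]), array([ 79.3, 153. ]), np.float64(86.1)]
top 99 [0.5508 0.0362 0.1636] [0.5387 0.0252 0.1595]
scene 253 [0.553  0.0363 0.1624] [0.5416 0.026  0.1601]
```

View pics/fin.png

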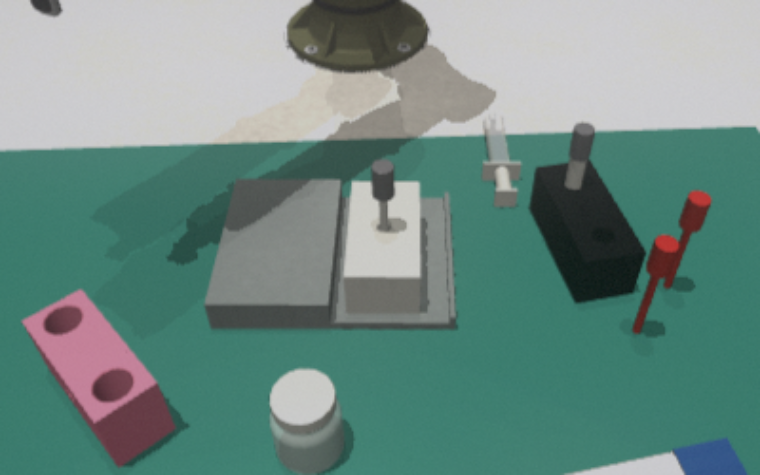

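The thin rod stands in the bore at crop px (383,200). Its top is at z≈0.160, so the tip is on the bore floor. The rack lies flat, and the thick rod, syringe and jar have not moved.

```bash
python3 -c "
from h import *
print(ticket.close_job())"
```

```text
the job is handed in; nothing more can be done
None
```

The job is done and handed in at about 23 s: the rack was pushed over the step and lies flat on the lower deck with the narrow bore up, and the thin rod is fully home in it and released.

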